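# Pack the socket set after fitting the wardrobe

## Task

Pack my socket set back into its black tray: stand each chrome socket upright in the well that matches its coloured ring, and lay the red ratchet handle flat in the long bay. The two plain black impact sockets belong to my colleague, so leave them standing where they are. Set things down rather than dropping them.

Things in the scene. Friction and masses are not known exactly. Their poses are not given: they have to be found in the camera images.
- socket_blue: Loose bright chrome deep socket with a blue plastic ring round its top: upright cylinder, 26 mm diameter, 60 mm tall, about 0.15 kg, standing on the table. Origin at the centre of its underside, z up along its axis. Belongs in the blue well.
- socket_yellow: Loose bright chrome deep socket with a yellow plastic ring round its top: upright cylinder, 30 mm diameter, 60 mm tall, about 0.15 kg, standing on the table. Origin at the centre of its underside, z up along its axis. Belongs in the yellow well.
- socket_green: Loose bright chrome deep socket with a green plastic ring round its top: upright cylinder, 34 mm diameter, 60 mm tall, about 0.15 kg, standing on the table. Origin at the centre of its underside, z up along its axis. Belongs in the green well.
- black_small: Loose plain black impact socket without a coloured ring, not part of the set: upright cylinder, 28 mm diameter, 60 mm tall, standing on the table. Origin at the centre of its underside. To be left where it stands.
- black_large: Loose plain black impact socket without a coloured ring, not part of the set: upright cylinder, 33 mm diameter, 60 mm tall, standing on the table. Origin at the centre of its underside. To be left where it stands.
- ratchet: Loose ratchet handle lying flat, 170 mm long along its x. Red plastic grip, 24 mm wide (y) and 24 mm high, from x = -85 to +19 mm; then a steel neck 14 mm wide and a round steel head, 34 mm diameter, 24 mm high, centred at x = +68 mm. About 0.3 kg, balance point within 15 mm of x = 0. Origin: mid-length, at its underside, z up.
- tray: Fixed black tray, 216 (x) by 160 mm (y), floor 4 mm thick, rim and divider 4 mm thick, 14 mm high. Origin: centre of its underside, z up. Ratchet bay (grey pad): 208 by 56 mm inside, along x, centred at y = -48 mm, floor 4 mm above the table. The coloured wells stand on the other side at y = +44 mm, x = -68, 0, +68 mm in changing order, with the tray's yaw.
- well_blue: Fixed blue square open well in the tray, 62 by 62 mm outside, walls 3 mm thick, 56 by 56 mm inside; inner floor 3 mm above its origin (7 mm above the table), rim 13 mm above its origin. Origin at the centre of its underside, z up.
- well_yellow: Fixed yellow square open well in the tray, 62 by 62 mm outside, walls 3 mm thick, 56 by 56 mm inside; inner floor 3 mm above its origin (7 mm above the table), rim 13 mm above its origin. Origin at the centre of its underside, z up.
- well_green: Fixed green square open well in the tray, 62 by 62 mm outside, walls 3 mm thick, 56 by 56 mm inside; inner floor 3 mm above its origin (7 mm above the table), rim 13 mm above its origin. Origin at the centre of its underside, z up.
Mind the look-alikes: they are no part of the job. Several things look just like the ratchet: the one meant starts farthest to the robot's right.

How it is judged:
By the outcome, as a careful person would: the job done as asked, in the order asked, and still so for the second after the job is handed in, with the robot touching nothing.
It also fails if it takes over 130 s, if anything falls off the work surface, if the arm or the gripper's body presses on something with over 40 N, if the wrist force passes 120 N, or if a joint passes its speed limit or range.

## Robot

A 6-joint arm with a two-finger parallel gripper is mounted at the origin on the work surface. World frame = base frame: x ahead of the robot, y to its left, z up, the work surface at z = 0. Lengths are in m, angles in rad, forces in N, time in s.
With the tool pointing down it reaches from about 0.375 to 0.975 m from the base axis. Payload 3.8 kg.
Tool frame: the origin (TCP) lies where the fingers leave the gripper's body, on its centre line; the fingertips stand 73 mm ahead of it and the grasp point (between the pads) lies 54 mm ahead of it; z points along the fingers, y is the line along which they close (so a half turn about z gives the same grasp; the last joint's range is limited). The gripper opens to 85 mm and grips with 20 to 120 N. Pads are 22 mm wide; open, the fingers measure 114 mm over their backs; the gripper's body (76 mm by 85 mm) begins 54 mm behind the grasp point. The pads swing forward as they close: fully open they stand 13 mm farther back than shut.
Start: joints at [1.177, 0.264, 1.604, -0, 1.274, -0.037], TCP at [0.236, 0.632, 0.304] pointing down, gripper open.
Joint ranges: [-2.63, 2.63], [-0.94, 2.18], [0.31, 2.57], [-1.31, 4.45], [0, 2.66], [-2.55, 2.55]. Speed limits (rad/s): [2.57, 2.57, 3.14, 3.14, 3.14, 3.14].

## Interface

Orientations are given as a rotation vector (axis times angle).
In Python, from workcell import read_state, viewer, bot gives the robot as it stands.
- The arm moves only by the tool jog_arm, never from a script. Its argument "increments" is a list that holds one entry, the list of rows, each a list of 7 numbers: the shift along the tool's x, y, z in units of 30 mm (1.0 is 30 mm), then the turn, a rotation vector about the tool's x, y, z in units of 6 degrees (1.0 is 6 degrees), then the opening, from -1 (shut) to 1 (fully open). A call has exactly 5 rows; each row shifts and turns the commanded pose from where the row before left it, along the tool's axes as they then stand; what a row does not reach is not made up. A row lasts 1/12 s, in which the tool goes at most 41.7 mm and 7.16 degrees, less where a joint would pass 70% of its speed; a pose out of reach is approached as far as the arm can. A call is refused whole if a number of a shift passes 1 or a number of a turn 1, either way. A call with a gripper value outside its range is refused whole. The fingers move at their own pace and stop on an object; "force" is the grip in N (left out, the last holds). Time passes only in rows, so rows that do not move let the fingers close, or fill a call up. It gives the time, the measured TCP pose, the force, the opening and the grip force at its end, in the units of the state.
- read_state(): the state, without advancing time (a new reading comes with each control period).
- viewer.read_camera(name): name is "scene" or "top" or "wrist"; returns (picture, depth): 384x512x3 uint8, blue, green, red; 384x512 float32, m along the optical axis (not along the pixel's ray), 0 where there is no reading.
- viewer.camera_params(name): a dict with "fx", "fy", "cx", "cy" (pixels), "R" (3x3) and "t" (3): a world point X has camera coordinates R X + t; the wrist camera has in their place "hand_eye" (4x4, takes a point from camera to tool coordinates, whose origin is the TCP and whose axes are the flange's). Camera axes: x right, y down, z forward; pixel columns grow to the right and rows downward; lengths in m; the calibration is good to about 2 mm. The wrist camera is an equidistant fisheye: a pixel r from the principal point sees the ray r / f radians off the axis. A picture is of the moment at which its call begins: read the wrist's pose just before it. camera_params takes no time and is no camera call.
- bot.finish_job(): hands the job in; it is judged then, once.
The state is a dict: "time": time; "q": joint angles; "joint_vel": joint speeds; "joint_torque": joint torques, N m; "tool_pos": TCP position; "tcp_rot": TCP orientation; "wrist_force": force on the tool from outside, world axes, zero at the start; "torque": the same for the moment, N m; "width": opening from 0.0 (shut) to 1.0 (fully open); "grip_force": force on a finger pad.
Only numpy, scipy, OpenCV 4.12 (cv2) and the standard library are available. Lean on these libraries where they do the work, as an engineer would, in place of code of your own. Each camera call takes 0.05 s, during which the arm holds its last target. There are 200 camera calls.

## Working session

There is one attempt and no reset: what is moved stays moved. The work goes in short steps, Python scripts to look and compute and a tool call to move; the robot and the scene stay as the last step left them, time stands still between calls to the robot, and variables do not carry over. Pictures are saved under pics/ and viewed, at most 14 in all, crops included, and the job is handed in when it is done.

Besides the shell and the picture viewer there is one more tool, called after ">>>" by a JSON object that holds its "fn" and its "kwargs", one argument or row to a line. jog_arm: Moves the arm, as the interface text tells. Its arguments: {"type":"object","properties":{"increments":{"type":"array","items":{"type":"array","items":{"type":"array","items":{"type":"number"}}}},"force":{"type":"number"}},"required":["increments"]}

```bash
mkdir -p pics; ls
python3 - <<'E'
from workcell import read_state, viewer, bot
import cv2,numpy as np
s=read_state();print(s)
for n in("scene","top"):
    im,d=viewer.read_camera(n);cv2.imwrite(f"pics/{n}0.png",im);np.savez(f"pics/{n}0.npz",im=im,d=d)
    print(n,viewer.camera_params(n))
print(viewer.camera_params("wrist"))
E
```

```text
pics
{'time': 0.0, 'q': array([ 1.17708656e+00,  2.64744553e-01,  1.60538592e+00, -2.21762694e-05,
        1.27370095e+00, -3.68340189e-02]), 'joint_vel': array([-0.00103089, -0.00129384, -0.00106166,  0.00179896,  0.00035198,
       -0.00096404]), 'joint_torque': array([ 1.09953742e-04, -5.15103114e+01, -3.67314291e+01, -4.39612711e-05,
        1.26760011e-02, -1.26455834e-05]), 'tool_pos': array([0.23555501, 0.63195168, 0.30256121]), 'tcp_rot': array([-0.55751741, -3.09126065,  0.00344209]), 'wrist_force': array([ 0.2348639 , -0.51772757,  0.15858511]), 'torque': array([-0.00817485,  0.01888811, -0.00942012]), 'grip_force': 0.0, 'width': 0.9965320612209388}
scene {'fx': 382.1527106701252, 'fy': 382.1527106701252, 'cx': 255.09619690914502, 'cy': 193.45456063543764, 'R': array([[-0.57719961,  0.81656179,  0.00821245],
       [ 0.67783185,  0.4846961 , -0.55282337],
       [-0.45539498, -0.31352278, -0.83325799]]), 't': array([ 0.32099785, -0.29563454,  1.08575258])}
top {'fx': 359.8478775563833, 'fy': 359.8478775563833, 'cx': 255.6058902800783, 'cy': 192.81695714921338, 'R': array([[ 0.00678786, -0.99987387, -0.01435831],
       [-0.99843949, -0.00598081, -0.05552305],
       [ 0.05543017,  0.01471278, -0.99835416]]), 't': array([-0.03461608,  0.50080172,  0.88886757])}
{'fx': 297.3186396354542, 'fy': 297.3186396354542, 'cx': 254.48362111102475, 'cy': 193.07637081702933, 'hand_eye': array([[ 4.44469085e-04, -9.55675232e-01, -2.94422576e-01,
         7.59259639e-02],
       [ 9.99999827e-01,  3.11440715e-04,  4.98714579e-04,
        -4.90604935e-04],
       [-3.84913994e-04, -2.94422747e-01,  9.55675205e-01,
        -6.89650050e-02],
       [ 0.00000000e+00,  0.00000000e+00,  0.00000000e+00,
         1.00000000e+00]])}
```

View pics/scene0.png

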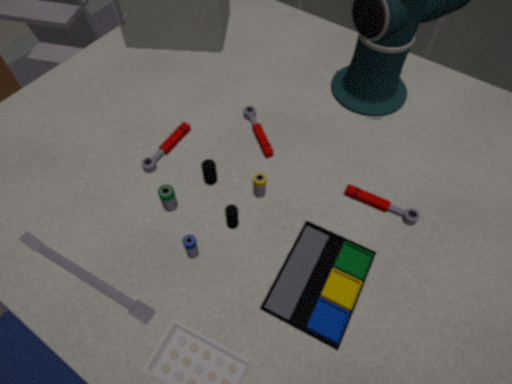

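View pics/top0.png

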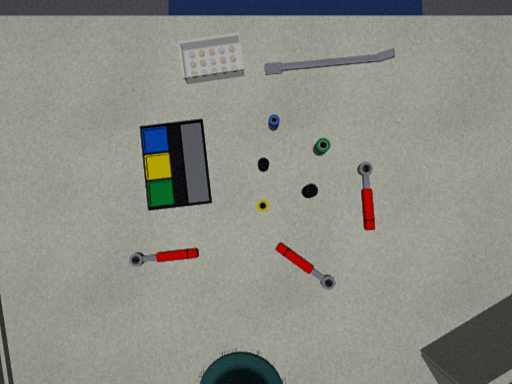

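Candidates for the ratchet in the top view: (367,195), (305,266) and (167,256). The top picture's right is −y, the robot's right, so I choose (367,195). The sockets there are blue (274,121), green (322,145) and yellow (262,205). The black ones are at (264,164) and (310,190), and stay put.

```bash
cat > h.py <<'E'
import numpy as np,cv2
from scipy.spatial.transform import Rotation as Ro
from workcell import read_state, viewer, bot
def ray(n,uv,st=None):
    """origin, direction (optical z = 1) of pixels uv in the world"""
    p=viewer.camera_params(n);uv=np.atleast_2d(uv).astype(float)
    k=(uv-[p['cx'],p['cy']])/[p['fx'],p['fy']]
    if n!='wrist':
        d=np.c_[k,np.ones(len(k))];return -p['R'].T@p['t'],d@p['R']
    r=np.linalg.norm(k,axis=1,keepdims=True)+1e-9
    d=np.c_[k/r*np.tan(r),np.ones(len(k))]
    H=p['hand_eye'];Rt=Ro.from_rotvec(st['tcp_rot']).as_matrix()
    return np.array(st['tool_pos'])+Rt@H[:3,3],d@H[:3,:3].T@Rt.T
def onz(n,uv,z,st=None):
    o,d=ray(n,uv,st);return o+d*((z-o[2])/d[:,2])[:,None]
def bydepth(n,uv,dep,st=None):
    o,d=ray(n,uv,st);uv=np.atleast_2d(uv).astype(int);return o+d*dep[uv[:,1],uv[:,0]][:,None]
def tri(rs):
    A=0;b=0
    for o,d in rs:
        d=d[0]/np.linalg.norm(d[0]);P=np.eye(3)-np.outer(d,d);A=A+P;b=b+P@o
    return np.linalg.solve(A,b)
HSV=dict(red=[(0,150,80),(8,255,255)],blue=[(105,120,50),(125,255,255)],yellow=[(22,120,80),(35,255,255)],green=[(50,120,40),(80,255,255)])
def blobs(im,c,amin=15):
    m=cv2.inRange(cv2.cvtColor(im,cv2.COLOR_BGR2HSV),*HSV[c])
    m=cv2.morphologyEx(m,cv2.MORPH_CLOSE,np.ones((3,3)))
    n,l,s,ce=cv2.connectedComponentsWithStats(m)
    return [(s[i,4],ce[i].round(1),l==i) for i in range(1,n) if s[i,4]>=amin]
E
python3 - <<'E'
from h import *
for n in("top","scene"):
    f=np.load(f"pics/{n}0.npz");im,d=f['im'],f['d']
    for c in HSV:
        for a,ce,m in blobs(im,c):
            uv=np.argwhere(m)[:,::-1];P=bydepth(n,uv,d);P=P[P[:,2]<.3]
            r=cv2.minAreaRect(P[:,:2].astype(np.float32)*1000)
            print(n,c,a,ce,"med",np.median(P,0).round(3),"ztop",np.percentile(P[:,2],90).round(3),"rect",np.round(r[0]),np.round(r[1]),round(r[2],1))
    # black sockets
    hv=cv2.inRange(im,(0,0,0),(40,40,40));k,l,s,ce=cv2.connectedComponentsWithStats(hv)
    for i in range(1,k):
        if 30<s[i,4]<6000:
            uv=np.argwhere(l==i)[:,::-1];P=bydepth(n,uv,d);T=P[P[:,2]>.05]
            print(n,'black',s[i,4],ce[i].round(),np.median(P,0).round(3),T.mean(0).round(3) if len(T) else '', [np.round(x,1) for x in cv2.minAreaRect(P[:,:2].astype(np.float32)*1000)])
E
```

```text
top red 384 [368.3 208.9] med [ 0.462 -0.31   0.023] ztop 0.025 rect [ 462. -310.] [100.  23.] 3.9
top red 376 [294.4 257.8] med [ 0.341 -0.127  0.023] ztop 0.025 rect [ 341. -128.] [103.  22.] 54.4
top red 371 [176.1 254.7] med [0.346 0.164 0.023] ztop 0.026 rect [346. 163.] [ 22. 102.] 6.6
top blue 3796 [295.   7.] med [ 1.426 -0.201 -0.741] ztop -0.736 rect [1426. -197.] [1202.   81.] 89.9
top blue 68 [273.7 120.6] med [ 0.672 -0.075  0.059] ztop 0.062 rect [674. -75.] [24. 24.] 0.5
top blue 656 [154.6 139.5] med [0.636 0.228 0.008] ztop 0.017 rect [638. 226.] [67. 65.] 7.3
top yellow 637 [157.4 165.9] med [0.568 0.219 0.008] ztop 0.017 rect [568. 218.] [62. 64.] 7.1
top yellow 81 [262.3 205. ] med [ 0.47  -0.048  0.06 ] ztop 0.062 rect [470. -47.] [29. 29.] 0.3
top green 90 [321.8 145.3] med [ 0.612 -0.188  0.059] ztop 0.062 rect [ 615. -191.] [30. 33.] 45.6
top green 647 [160.  192.6] med [0.5   0.211 0.008] ztop 0.017 rect [501. 209.] [65. 64.] 7.0
top black 1561 [179. 165.] [0.569 0.168 0.005] [ 0.451 -0.045  0.915] [array([560.1, 109.8]), array([253.8, 280.4]), np.float64(6.9
[... 1628 characters left out ...]
9]), np.float64(20.2)]
scene black 1874 [416.  19.] [0.035 0.054 0.244] [0.02  0.059 0.246] [array([374.1,  97.8]), array([1030.1,  156.2]), np.float64(5.1)]
scene black 2500 [372.  73.] [0.059 0.014 0.095] [0.06  0.014 0.114] [array([402.9, 134.3]), array([958.8, 148.2]), np.float64(19.2)]
scene black 257 [209. 172.] [ 0.514 -0.158  0.052] [ 0.515 -0.156  0.069] [array([687.2,  24.9]), array([551. ,  26.4]), np.float64(46.5)]
scene black 208 [231. 216.] [ 0.578 -0.046  0.052] [ 0.574 -0.049  0.059] [array([572.7, -49.5]), array([23.7, 21.6]), np.float64(37.6)]
scene black 2172 [314. 283.] [0.591 0.166 0.004] [0.88  0.222 0.739] [array([674.3, 183.4]), array([417.9, 155.2]), np.float64(7.2)]
```

Run:
```python
import cv2,numpy as np
im=np.load("pics/top0.npz")['im'];c=im[100:300,225:400];cv2.imwrite("pics/crop1.png",cv2.resize(c,None,fx=3,fy=3))
```

```text
(no output)
```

View pics/crop1.png

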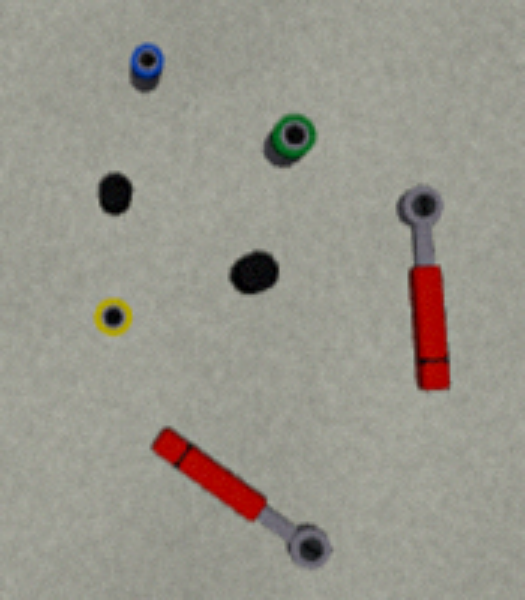

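The crop shows the chosen ratchet (rightmost, head toward +x) with its neck, and the three ringed sockets are distinct from the two plain black ones. Both views put the socket tops at z≈0.06 and the ratchet top at 0.024. The tray yaw is about 7°. I'll move now, starting with blue.

>>> {"fn": "jog_arm", "kwargs": {
  "increments": [
    [[-0.6,-1,0,0,0,-0.92,1],[-0.6,-1,0,0,0,-0.92,1],[-0.6,-1,0,0,0,-0.92,1],[-0.6,-1,0,0,0,-0.92,1],[-0.6,-1,0,0,0,-0.92,1]]
  ],
  "force": 50
}}

```text
time: 0.52
tool_pos: [0.299, 0.4694, 0.3031]
tcp_rot: [0.205, -3.134, 0.002]
wrist_force: [1.0, 0.0, -0.5]
width: 1.001
grip_force: 0.0
```

```bash
cat > go.py <<'E'
import sys
from h import *
def go(x,y,z,yaw):
    s=read_state();R=Ro.from_rotvec(s['tcp_rot']).as_matrix()
    d=R.T@(np.array([x,y,z])-s['tool_pos'])/.03
    fy=np.degrees(np.arctan2(R[1,1],R[0,1]))
    a=np.radians(yaw);Y=np.array([np.cos(a),np.sin(a),0]);Z=np.array([0,0,-1.])
    T=np.c_[np.cross(Y,Z),Y,Z]
    print("units",d.round(2),"turn",(np.degrees(Ro.from_matrix(R.T@T).as_rotvec())/6).round(2),"yaw",fy.round(1),"pos",s['tool_pos'].round(4),"t",round(s['time'],2),"w",round(s['width'],3),"q6",round(s['q'][5],2),'F',s['wrist_force'].round(1))
if __name__=="__main__": go(*map(float,sys.argv[1:]))
E
python3 go.py .675 -.075 .15 97
```

```text
units [-10.06 -19.62   5.12] turn [-0.01 -0.01  0.08] yaw 97.5 pos [0.299  0.4694 0.3031] t 0.52 w 1.001 q6 -0.74 F [ 1.   0.  -0.5]
```

>>> {"fn": "jog_arm", "kwargs": {
  "increments": [
    [[-0.5,-0.98,0.2,0,0,0,1],[-0.5,-0.98,0.2,0,0,0,1],[-0.5,-0.98,0.2,0,0,0,1],[-0.5,-0.98,0.2,0,0,0,1],[-0.5,-0.98,0.2,0,0,0,1]]
  ]
}}

```text
time: 0.93
tool_pos: [0.3925, 0.3331, 0.2733]
tcp_rot: [0.196, -3.135, 0.001]
wrist_force: [0.6, -0.5, -0.5]
width: 1.001
grip_force: 0.0
```

>>> {"fn": "jog_arm", "kwargs": {
  "increments": [
    [[-0.5,-0.98,0.2,0,0,0,1],[-0.5,-0.98,0.2,0,0,0,1],[-0.5,-0.98,0.2,0,0,0,1],[-0.5,-0.98,0.2,0,0,0,1],[-0.5,-0.98,0.2,0,0,0,1]]
  ]
}}

```text
time: 1.35
tool_pos: [0.4852, 0.1967, 0.2432]
tcp_rot: [0.196, -3.135, 0.0]
wrist_force: [1.2, 1.1, 0.3]
width: 1.001
grip_force: 0.0
```

>>> {"fn": "jog_arm", "kwargs": {
  "increments": [
    [[-0.5,-0.98,0.2,0,0,0,1],[-0.5,-0.98,0.2,0,0,0,1],[-0.5,-0.98,0.2,0,0,0,1],[-0.5,-0.98,0.2,0,0,0,1],[-0.5,-0.98,0.2,0,0,0,1]]
  ]
}}

```text
time: 1.77
tool_pos: [0.578, 0.0602, 0.2131]
tcp_rot: [0.196, -3.135, -0.0]
wrist_force: [1.2, 0.4, -0.2]
width: 1.004
grip_force: 0.0
```

```bash
python3 go.py .675 -.075 .2 97
```

```text
units [-2.65 -4.87  0.43] turn [ 0.   -0.01  0.02] yaw 97.1 pos [0.578  0.0602 0.2131] t 1.77 w 1.004 q6 -1.63 F [ 1.2  0.4 -0.2]
```

>>> {"fn": "jog_arm", "kwargs": {
  "increments": [
    [[-0.5,-0.9,0.1,0,0,0,1],[-0.5,-0.9,0.1,0,0,0,1],[-0.5,-0.9,0.1,0,0,0,1],[-0.5,-0.9,0.1,0,0,0,1],[-0.5,-0.9,0.0,0,0,0,1]]
  ]
}}

```text
time: 2.18
tool_pos: [0.6688, -0.0642, 0.2003]
tcp_rot: [0.196, -3.133, -0.001]
wrist_force: [-0.1, 0.0, -0.6]
width: 0.996
grip_force: 0.0
```

```bash
cat >> h.py <<'E'
def look(c,z,tag,amin=60):
    s=read_state();im,d=viewer.read_camera('wrist');cv2.imwrite(f"pics/w_{tag}.png",im)
    for a,ce,m in blobs(im,c,amin):
        P=bydepth('wrist',np.argwhere(m)[:,::-1],d,s)
        T=P[abs(P[:,2]-z)<.006];
        if len(T)<20: continue
        r=cv2.minAreaRect(T[:,:2].astype(np.float32)*1000)
        print(c,a,ce,"centre",np.round(r[0],1),np.round(r[1],1),round(r[2],1),"z",np.median(T[:,2]).round(4))
E
python3 -c "
from h import *
look('blue',.06,'b1')"; python3 go.py .675 -.075 .094 97
```

```text
blue 599 [238.3 208.4] centre [674.  -76.3] [26.3 25.1] 6.6 z 0.0592
units [-0.06 -0.2   3.57] turn [-0.04  0.02  0.01] yaw 97.0 pos [ 0.6722 -0.0689  0.201 ] t 2.23 w 1.003 q6 -1.83 F [ 4.7 -3.3  0.9]
```

View pics/w_b1.png

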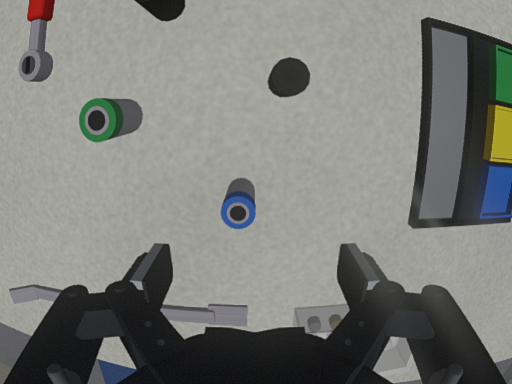

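The wrist view shows the blue socket at (238,210), measured at (0.674,-0.076) with its top at 0.059, which agrees with the other cameras. I'll descend partway and correct.

>>> {"fn": "jog_arm", "kwargs": {
  "increments": [
    [[0,0,0.4,0,0,0,1],[0,0,0.4,0,0,0,1],[0,0,0.4,0,0,0,1],[0,0,0,0,0,0,1],[0,0,0,0,0,0,1]]
  ]
}}

```text
time: 2.65
tool_pos: [0.6668, -0.0615, 0.1634]
tcp_rot: [0.198, -3.131, -0.002]
wrist_force: [-0.4, -0.1, 0.6]
width: 1.0
grip_force: 0.0
```

```bash
python3 go.py .675 -.076 .094 97
```

```text
units [-0.22 -0.52  2.31] turn [ 0.01 -0.04  0.04] yaw 97.2 pos [ 0.6668 -0.0615  0.1634] t 2.65 w 1.0 q6 -1.83 F [-0.4 -0.1  0.6]
```

>>> {"fn": "jog_arm", "kwargs": {
  "increments": [
    [[-0.12,-0.26,0,0,0,0,1],[-0.11,-0.24,0.3,0,0,0,1],[0,0,0.7,0,0,0,1],[0,0,0.7,0,0,0,1],[0,0,0.6,0,0,0,1]]
  ]
}}

```text
time: 3.07
tool_pos: [0.6785, -0.0776, 0.0965]
tcp_rot: [-0.196, 3.134, -0.001]
wrist_force: [0.1, -0.5, -2.0]
width: 1.0
grip_force: 0.0
```

>>> {"fn": "jog_arm", "kwargs": {
  "increments": [
    [[0,0,0,0,0,0,1],[0,0,0,0,0,0,0],[0,0,0,0,0,0,-0.5],[0,0,0,0,0,0,-1],[0,0,0,0,0,0,-1]]
  ]
}}

```text
time: 3.48
tool_pos: [0.6789, -0.0771, 0.0989]
tcp_rot: [-0.196, 3.132, -0.001]
wrist_force: [1.4, 0.4, 0.9]
width: 0.454
grip_force: 0.0
```

>>> {"fn": "jog_arm", "kwargs": {
  "increments": [
    [[0,0,0,0,0,0,-1],[0,0,0,0,0,0,-1],[0,0,0,0,0,0,-1],[0,0,0,0,0,0,-1],[0,0,0,0,0,0,-1]]
  ]
}}

```text
time: 3.9
tool_pos: [0.6786, -0.0768, 0.0986]
tcp_rot: [-0.196, 3.133, -0.001]
wrist_force: [-1.0, 0.8, 5.6]
width: 0.292
grip_force: 48.9
```

```bash
python3 go.py .634 .225 .2 97
```

```text
units [ 0.21 10.17 -3.39] turn [-0.01  0.02  0.03] yaw 97.2 pos [ 0.6786 -0.0768  0.0986] t 3.9 w 0.292 q6 -1.85 F [-1.   0.8  5.6]
```

>>> {"fn": "jog_arm", "kwargs": {
  "increments": [
    [[0,0,-0.3,0,0,0,-1],[0,0,-0.6,0,0,0,-1],[0,0,-0.9,0,0,0,-1],[0,0,-0.9,0,0,0,-1],[0,0.3,-0.6,0,0,0,-1]]
  ]
}}

```text
time: 4.32
tool_pos: [0.6771, -0.0693, 0.1985]
tcp_rot: [-0.194, 3.134, -0.002]
wrist_force: [1.3, 0.2, 0.4]
width: 0.289
grip_force: 49.1
```

>>> {"fn": "jog_arm", "kwargs": {
  "increments": [
    [[0,0.6,0,0,0,0,-1],[0,1,0,0,0,0,-1],[0,1,0,0,0,0,-1],[0,1,0,0,0,0,-1],[0,1,0,0,0,0,-1]]
  ]
}}

```text
time: 4.73
tool_pos: [0.6584, 0.07, 0.1957]
tcp_rot: [0.195, -3.135, 0.0]
wrist_force: [-0.9, 0.9, -0.8]
width: 0.289
grip_force: 49.2
```

>>> {"fn": "jog_arm", "kwargs": {
  "increments": [
    [[0,1,0,0,0,0,-1],[0,1,0,0,0,0,-1],[0,1,0,0,0,0,-1],[0,1,0,0,0,0,-1],[0,0.8,0,0,0,0,-1]]
  ]
}}

```text
time: 5.15
tool_pos: [0.6403, 0.2139, 0.1956]
tcp_rot: [0.197, -3.134, -0.0]
wrist_force: [-0.0, -0.9, -2.1]
width: 0.29
grip_force: 49.2
```

>>> {"fn": "jog_arm", "kwargs": {
  "increments": [
    [[0,0.4,0,0,0,0,-1],[0,0,0,0,0,0,-1],[0,0,0,0,0,0,-1],[0,0,0,0,0,0,-1],[0,0,0,0,0,0,-1]]
  ]
}}

```text
time: 5.57
tool_pos: [0.6401, 0.2222, 0.1958]
tcp_rot: [0.194, -3.135, 0.001]
wrist_force: [-0.1, 0.2, -1.3]
width: 0.288
grip_force: 49.3
```

```bash
python3 go.py .64 .225 .1056 97; python3 -c "
from h import *
look('blue',.017,'b2');look('yellow',.017,'b2');look('green',.017,'b2')"
```

```text
units [-0.01  0.09  3.01] turn [-0.01 -0.    0.01] yaw 97.1 pos [0.6401 0.2222 0.1958] t 5.57 w 0.288 q6 -1.4 F [-0.1  0.2 -1.3]
blue 4654 [257.1 180.9] centre [633.9 223.9] [62.3 62.9] 7.0 z 0.0159
yellow 5711 [257.1 106.8] centre [566.3 215.8] [62.5 63.3] 6.4 z 0.0159
green 4912 [256.5  32. ] centre [501.3 206.9] [58.5 62.5] 7.6 z 0.0158
```

View pics/w_b2.png

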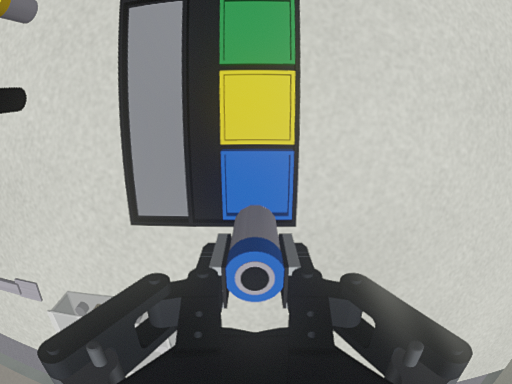

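The view shows the blue socket held upright at (255,270) above the blue well (257,181). The well rims measure z≈0.016, with blue centred at (0.634,0.224). Lowering now.

>>> {"fn": "jog_arm", "kwargs": {
  "increments": [
    [[0,0.04,0.7,0,0,0,-1],[0,0,0.8,0,0,0,-1],[0,0,0.7,0,0,0,-1],[0,0,0.35,0,0,0,-1],[0,0,0.15,0,0,0,-1]]
  ]
}}

```text
time: 6.13
tool_pos: [0.6383, 0.2239, 0.1122]
tcp_rot: [0.195, -3.131, 0.002]
wrist_force: [0.3, 0.8, -2.3]
width: 0.29
grip_force: 49.3
```

>>> {"fn": "jog_arm", "kwargs": {
  "increments": [
    [[0,0,0.1,0,0,0,-1],[0,0,0.1,0,0,0,-1],[0,0,0.05,0,0,0,-1],[0,0,0,0,0,0,-1],[0,0,0,0,0,0,-1]]
  ]
}}

```text
time: 6.55
tool_pos: [0.6403, 0.2252, 0.1085]
tcp_rot: [-0.196, 3.134, 0.001]
wrist_force: [0.8, -0.6, -1.6]
width: 0.29
grip_force: 49.3
```

```bash
python3 go.py .6385 .224 .1056 97
```

```text
units [ 0.06 -0.03  0.1 ] turn [0.   0.02 0.03] yaw 97.2 pos [0.6403 0.2252 0.1085] t 6.55 w 0.29 q6 -1.39 F [ 0.8 -0.6 -1.6]
```

>>> {"fn": "jog_arm", "kwargs": {
  "increments": [
    [[0,0,0.04,0,0,0,-1],[0,0,0.03,0,0,0,-1],[0,0,0.03,0,0,0,-1],[0,0,0,0,0,0,-1],[0,0,0,0,0,0,-1]]
  ]
}}

```text
time: 6.97
tool_pos: [0.6401, 0.2251, 0.1056]
tcp_rot: [-0.196, 3.134, 0.0]
wrist_force: [-2.2, -0.5, 4.9]
width: 0.29
grip_force: 49.9
```

The wrist force stepped up to about +5 N, so it has touched. Releasing gently.

>>> {"fn": "jog_arm", "kwargs": {
  "increments": [
    [[0,0,0,0,0,0,-0.4],[0,0,0,0,0,0,-0.25],[0,0,0,0,0,0,0],[0,0,0,0,0,0,0.2],[0,0,0,0,0,0,0.4]]
  ]
}}

```text
time: 7.38
tool_pos: [0.6394, 0.2249, 0.1038]
tcp_rot: [0.196, -3.135, 0.0]
wrist_force: [0.4, 0.8, -0.1]
width: 0.699
grip_force: 0.0
```

>>> {"fn": "jog_arm", "kwargs": {
  "increments": [
    [[0,0,-0.3,0,0,0,0.4],[0,0,-0.6,0,0,0,0.4],[0,0,-0.9,0,0,0,0.6],[0,0,-0.9,0,0,0,0.8],[0,0,-0.5,0,0,0,1]]
  ]
}}

```text
time: 7.8
tool_pos: [0.6411, 0.2254, 0.2045]
tcp_rot: [-0.196, 3.131, 0.002]
wrist_force: [0.0, 1.3, 0.8]
width: 0.994
grip_force: 0.0
```

```bash
python3 -c "
from h import *
look('blue',.066,'b3');look('yellow',.06,'b3')"; python3 go.py .474 -.048 .2 97
```

```text
blue 4162 [253.  177.5] centre [635.8 224.9] [26.4 26.4] 75.7 z 0.0663
yellow 167 [5.7 6. ] centre [476.8 -39.4] [ 9.6 12.1] 76.2 z 0.0583
units [ 6.7  -8.36  0.12] turn [0.01 0.08 0.03] yaw 97.2 pos [0.6422 0.2258 0.2057] t 7.9 w 0.999 q6 -1.39 F [0.8 0.2 0.2]
```

>>> {"fn": "jog_arm", "kwargs": {
  "increments": [
    [[0.4,-0.5,0,0,0,0,1],[0.8,-1,0,0,0,0,1],[0.8,-1,0,0,0,0,1],[0.8,-1,0,0,0,0,1],[0.8,-1,0,0,0,0,1]]
  ]
}}

```text
time: 8.32
tool_pos: [0.5475, 0.0764, 0.1991]
tcp_rot: [0.197, -3.133, 0.0]
wrist_force: [0.2, -1.5, 1.0]
width: 0.998
grip_force: 0.0
```

>>> {"fn": "jog_arm", "kwargs": {
  "increments": [
    [[0.8,-1,0,0,0,0,1],[0.8,-1,0,0,0,0,1],[0.8,-1,0,0,0,0,1],[0.7,-0.85,0,0,0,0,1],[0,0,0,0,0,0,1]]
  ]
}}

```text
time: 8.73
tool_pos: [0.4674, -0.052, 0.1988]
tcp_rot: [0.19, -3.131, 0.002]
wrist_force: [0.4, -0.1, -0.9]
width: 0.999
grip_force: 0.0
```

>>> {"fn": "jog_arm", "kwargs": {
  "increments": [
    [[0,0,0.4,0,0,0,1],[0,0,0.5,0,0,0,1],[0,0,0.3,0,0,0,1],[0,0,0,0,0,0,1],[0,0,0,0,0,0,1]]
  ]
}}

```text
time: 9.15
tool_pos: [0.4708, -0.0481, 0.1634]
tcp_rot: [0.197, -3.133, -0.001]
wrist_force: [0.2, -0.9, 0.1]
width: 0.995
grip_force: 0.0
```

```bash
python3 -c "
from h import *
look('yellow',.06,'y1')"; python3 go.py .471 -.048 .096 97
```

```text
yellow 1158 [251.9 217.3] centre [467.6 -50.3] [30.  30.1] 73.9 z 0.0592
units [0.01 0.01 2.27] turn [ 0.   -0.01  0.03] yaw 97.2 pos [ 0.4715 -0.0482  0.1641] t 9.2 w 0.997 q6 -1.85 F [ 0.8  0.7 -0.2]
```

>>> {"fn": "jog_arm", "kwargs": {
  "increments": [
    [[0.08,-0.04,0.3,0,0,0,1],[0,0,0.7,0,0,0,1],[0,0,0.7,0,0,0,1],[0,0,0.4,0,0,0,1],[0,0,0.2,0,0,0,1]]
  ]
}}

```text
time: 9.62
tool_pos: [0.4681, -0.0498, 0.0936]
tcp_rot: [0.196, -3.133, -0.001]
wrist_force: [-0.1, -0.1, -1.0]
width: 1.001
grip_force: 0.0
```

>>> {"fn": "jog_arm", "kwargs": {
  "increments": [
    [[0,0,0,0,0,0,0.5],[0,0,0,0,0,0,0],[0,0,0,0,0,0,-0.3],[0,0,0,0,0,0,-1],[0,0,0,0,0,0,-1]]
  ]
}}

```text
time: 10.03
tool_pos: [0.4702, -0.0502, 0.0966]
tcp_rot: [-0.196, 3.133, -0.001]
wrist_force: [-0.8, 0.2, 1.2]
width: 0.339
grip_force: 49.1
```

>>> {"fn": "jog_arm", "kwargs": {
  "increments": [
    [[0,0,0,0,0,0,-1],[0,0,0,0,0,0,-1],[0,0,0,0,0,0,-1],[0,0,0,0,0,0,-1],[0,0,0,0,0,0,-1]]
  ]
}}

```text
time: 10.45
tool_pos: [0.4702, -0.0502, 0.0966]
tcp_rot: [-0.196, 3.133, -0.001]
wrist_force: [-0.3, 0.3, 5.9]
width: 0.34
grip_force: 49.1
```

```bash
python3 go.py .57 .2165 .2 97
```

```text
units [-4.42  8.41 -3.44] turn [-0.01  0.02  0.03] yaw 97.2 pos [ 0.4702 -0.0502  0.0966] t 10.45 w 0.34 q6 -1.85 F [-0.3  0.3  5.9]
```

>>> {"fn": "jog_arm", "kwargs": {
  "increments": [
    [[0,0,-0.3,0,0,0,-1],[0,0,-0.6,0,0,0,-1],[0,0,-0.9,0,0,0,-1],[0,0,-0.9,0,0,0,-1],[0,0,-0.7,0,0,0,-1]]
  ]
}}

```text
time: 10.87
tool_pos: [0.4692, -0.0501, 0.1993]
tcp_rot: [-0.196, 3.135, -0.0]
wrist_force: [1.0, 0.3, -1.7]
width: 0.336
grip_force: 49.5
```

>>> {"fn": "jog_arm", "kwargs": {
  "increments": [
    [[-0.27,0.5,0,0,0,0,-1],[-0.5,0.95,0,0,0,0,-1],[-0.5,0.95,0,0,0,0,-1],[-0.5,0.95,0,0,0,0,-1],[-0.5,0.95,0,0,0,0,-1]]
  ]
}}

```text
time: 11.28
tool_pos: [0.5206, 0.0876, 0.1976]
tcp_rot: [0.195, -3.135, 0.0]
wrist_force: [-0.2, -0.9, -1.9]
width: 0.336
grip_force: 49.7
```

>>> {"fn": "jog_arm", "kwargs": {
  "increments": [
    [[-0.5,0.95,0,0,0,0,-1],[-0.5,0.95,0,0,0,0,-1],[-0.5,0.95,0,0,0,0,-1],[-0.4,0.8,0,0,0,0,-1],[-0.2,0.45,0,0,0,0,-1]]
  ]
}}

```text
time: 11.7
tool_pos: [0.5684, 0.219, 0.1975]
tcp_rot: [-0.199, 3.135, 0.001]
wrist_force: [0.5, -0.6, -1.7]
width: 0.341
grip_force: 49.7
```

>>> {"fn": "jog_arm", "kwargs": {
  "increments": [
    [[0,0,0,0,0,0,-1],[0,0,0.3,0,0,0,-1],[0,0,0.3,0,0,0,-1],[0,0,0,0,0,0,-1],[0,0,0,0,0,0,-1]]
  ]
}}

```text
time: 12.12
tool_pos: [0.5664, 0.2146, 0.1775]
tcp_rot: [0.194, -3.132, 0.002]
wrist_force: [0.7, 0.3, -1.5]
width: 0.338
grip_force: 49.7
```

```bash
python3 go.py .568 .2165 .1036 97
```

```text
units [-0.07  0.06  2.46] turn [-0.01 -0.04  0.01] yaw 97.1 pos [0.5664 0.2146 0.1775] t 12.12 w 0.338 q6 -1.37 F [ 0.7  0.3 -1.5]
```

>>> {"fn": "jog_arm", "kwargs": {
  "increments": [
    [[-0.05,0.05,0.7,0,0,0,-1],[0,0,0.8,0,0,0,-1],[0,0,0.5,0,0,0,-1],[0,0,0.2,0,0,0,-1],[0,0,0.06,0,0,0,-1]]
  ]
}}

```text
time: 12.53
tool_pos: [0.568, 0.2168, 0.11]
tcp_rot: [0.194, -3.132, 0.002]
wrist_force: [0.1, -1.0, -2.0]
width: 0.336
grip_force: 49.7
```

>>> {"fn": "jog_arm", "kwargs": {
  "increments": [
    [[0,0,0.04,0,0,0,-1],[0,0,0.04,0,0,0,-1],[0,0,0.0,0,0,0,-1],[0,0,0,0,0,0,-1],[0,0,0,0,0,0,-1]]
  ]
}}

```text
time: 12.95
tool_pos: [0.5698, 0.2182, 0.1102]
tcp_rot: [-0.196, 3.134, 0.001]
wrist_force: [-0.4, 0.4, -2.1]
width: 0.338
grip_force: 49.7
```

>>> {"fn": "jog_arm", "kwargs": {
  "increments": [
    [[0,0,0.06,0,0,0,-1],[0,0,0.05,0,0,0,-1],[0,0,0.04,0,0,0,-1],[0,0,0,0,0,0,-1],[0,0,0,0,0,0,-1]]
  ]
}}

```text
time: 13.37
tool_pos: [0.569, 0.2179, 0.1044]
tcp_rot: [0.196, -3.135, 0.0]
wrist_force: [0.1, 0.3, -1.7]
width: 0.34
grip_force: 49.7
```

>>> {"fn": "jog_arm", "kwargs": {
  "increments": [
    [[0,0,0.03,0,0,0,-1],[0,0,0.03,0,0,0,-1],[0,0,0.02,0,0,0,-1],[0,0,0,0,0,0,-1],[0,0,0,0,0,0,-1]]
  ]
}}

```text
time: 13.78
tool_pos: [0.5694, 0.2181, 0.1037]
tcp_rot: [-0.196, 3.135, 0.0]
wrist_force: [-3.1, -1.4, 5.6]
width: 0.342
grip_force: 50.6
```

Contact. Release.

>>> {"fn": "jog_arm", "kwargs": {
  "increments": [
    [[0,0,0,0,0,0,-0.3],[0,0,0,0,0,0,-0.15],[0,0,0,0,0,0,0],[0,0,0,0,0,0,0.2],[0,0,0,0,0,0,0.4]]
  ]
}}

```text
time: 14.2
tool_pos: [0.5692, 0.2179, 0.1021]
tcp_rot: [0.196, -3.135, 0.0]
wrist_force: [-0.5, 0.5, -0.1]
width: 0.697
grip_force: 0.0
```

>>> {"fn": "jog_arm", "kwargs": {
  "increments": [
    [[0,0,-0.3,0,0,0,0.4],[0,0,-0.6,0,0,0,0.4],[0,0,-0.9,0,0,0,0.6],[0,0,-0.9,0,0,0,0.8],[0,0,-0.5,0,0,0,1]]
  ]
}}

```text
time: 14.62
tool_pos: [0.5706, 0.2184, 0.2022]
tcp_rot: [-0.196, 3.131, 0.002]
wrist_force: [0.8, -0.3, 0.2]
width: 0.997
grip_force: 0.0
```

```bash
python3 -c "
from h import *
look('yellow',.066,'y3');look('green',.06,'y3')"; python3 go.py .617 -.189 .2 97
```

```text
yellow 4152 [250.8 180.8] centre [566.9 218.1] [30.2 30.1] 7.1 z 0.0663
units [  0.2  -13.67   0.08] turn [0.02 0.08 0.03] yaw 97.2 pos [0.5717 0.2188 0.2032] t 14.72 w 1.002 q6 -1.37 F [ 0.4  0.9 -0.5]
```

>>> {"fn": "jog_arm", "kwargs": {
  "increments": [
    [[0,-0.6,0,0,0,0,1],[0.03,-1,0,0,0,0,1],[0.03,-1,0,0,0,0,1],[0.03,-1,0,0,0,0,1],[0.03,-1,0,0,0,0,1]]
  ]
}}

```text
time: 15.13
tool_pos: [0.582, 0.0794, 0.1971]
tcp_rot: [0.197, -3.134, 0.0]
wrist_force: [-0.9, 0.5, 0.0]
width: 0.999
grip_force: 0.0
```

>>> {"fn": "jog_arm", "kwargs": {
  "increments": [
    [[0,-1,0,0,0,0,1],[0,-1,0,0,0,0,1],[0,-1,0,0,0,0,1],[0,-1,0,0,0,0,1],[0,-1,0,0,0,0,1]]
  ]
}}

```text
time: 15.55
tool_pos: [0.6008, -0.0696, 0.1971]
tcp_rot: [0.196, -3.134, -0.001]
wrist_force: [1.2, 0.6, 0.2]
width: 0.998
grip_force: 0.0
```

>>> {"fn": "jog_arm", "kwargs": {
  "increments": [
    [[0,-1,0,0,0,0,1],[0,-1,0,0,0,0,1],[0,-1,0,0,0,0,1],[0,-0.8,0,0,0,0,1],[0,-0.3,0,0,0,0,1]]
  ]
}}

```text
time: 15.97
tool_pos: [0.6164, -0.1935, 0.1971]
tcp_rot: [0.192, -3.134, 0.001]
wrist_force: [-0.2, 0.9, -0.4]
width: 0.999
grip_force: 0.0
```

>>> {"fn": "jog_arm", "kwargs": {
  "increments": [
    [[0,0,0.4,0,0,0,1],[0,0,0.5,0,0,0,1],[0,0,0.3,0,0,0,1],[0,0,0,0,0,0,1],[0,0,0,0,0,0,1]]
  ]
}}

```text
time: 16.38
tool_pos: [0.6158, -0.1887, 0.1605]
tcp_rot: [0.198, -3.132, -0.002]
wrist_force: [-0.0, 0.5, 0.7]
width: 0.998
grip_force: 0.0
```

```bash
python3 -c "
from h import *
look('green',.06,'g1')"; python3 go.py .617 -.189 .096 97
```

```text
green 1140 [246.8 223. ] centre [ 613.4 -194. ] [33.7 33.4] 10.2 z 0.0593
units [-0.02  0.    2.19] turn [ 0.01 -0.01  0.04] yaw 97.2 pos [ 0.6166 -0.1891  0.1617] t 16.43 w 1.001 q6 -2.03 F [0.3 0.7 0.3]
```

>>> {"fn": "jog_arm", "kwargs": {
  "increments": [
    [[0.1,-0.14,0.3,0,0,0,1],[0,0,0.7,0,0,0,1],[0,0,0.7,0,0,0,1],[0,0,0.3,0,0,0,1],[0,0,0.2,0,0,0,1]]
  ]
}}

```text
time: 16.85
tool_pos: [0.6134, -0.1945, 0.0947]
tcp_rot: [0.196, -3.133, -0.001]
wrist_force: [0.6, 0.2, 0.2]
width: 1.0
grip_force: 0.0
```

>>> {"fn": "jog_arm", "kwargs": {
  "increments": [
    [[0,0,0,0,0,0,0.5],[0,0,0,0,0,0,0],[0,0,0,0,0,0,-0.3],[0,0,0,0,0,0,-1],[0,0,0,0,0,0,-1]]
  ]
}}

```text
time: 17.27
tool_pos: [0.6155, -0.1952, 0.098]
tcp_rot: [-0.196, 3.133, -0.002]
wrist_force: [0.4, -0.4, -1.2]
width: 0.382
grip_force: 49.6
```

>>> {"fn": "jog_arm", "kwargs": {
  "increments": [
    [[0,0,0,0,0,0,-1],[0,0,0,0,0,0,-1],[0,0,0,0,0,0,-1],[0,0,0,0,0,0,-1],[0,0,0,0,0,0,-1]]
  ]
}}

```text
time: 17.68
tool_pos: [0.6155, -0.1952, 0.0979]
tcp_rot: [-0.196, 3.133, -0.002]
wrist_force: [-0.5, 1.1, 5.9]
width: 0.382
grip_force: 49.8
```

```bash
python3 go.py .502 .2085 .2 97
```

```text
units [ 2.07 13.82 -3.43] turn [-0.01  0.02  0.03] yaw 97.2 pos [ 0.6155 -0.1952  0.0979] t 17.68 w 0.382 q6 -2.04 F [-0.5  1.1  5.9]
```

>>> {"fn": "jog_arm", "kwargs": {
  "increments": [
    [[0,0,-0.3,0,0,0,-1],[0,0,-0.6,0,0,0,-1],[0,0,-0.9,0,0,0,-1],[0,0,-0.9,0,0,0,-1],[0,0,-0.7,0,0,0,-1]]
  ]
}}

```text
time: 18.1
tool_pos: [0.6143, -0.1948, 0.2]
tcp_rot: [-0.196, 3.135, -0.0]
wrist_force: [1.6, 0.1, -1.2]
width: 0.384
grip_force: 49.7
```

>>> {"fn": "jog_arm", "kwargs": {
  "increments": [
    [[0.07,0.5,0,0,0,0,-1],[0.15,1,0,0,0,0,-1],[0.15,1,0,0,0,0,-1],[0.15,1,0,0,0,0,-1],[0.15,1,0,0,0,0,-1]]
  ]
}}

```text
time: 18.52
tool_pos: [0.5756, -0.0615, 0.1967]
tcp_rot: [0.195, -3.133, -0.001]
wrist_force: [0.9, 0.3, -1.4]
width: 0.387
grip_force: 49.9
```

>>> {"fn": "jog_arm", "kwargs": {
  "increments": [
    [[0.15,1,0,0,0,0,-1],[0.15,1,0,0,0,0,-1],[0.15,1,0,0,0,0,-1],[0.15,1,0,0,0,0,-1],[0.15,1,0,0,0,0,-1]]
  ]
}}

```text
time: 18.93
tool_pos: [0.5343, 0.0843, 0.1968]
tcp_rot: [0.196, -3.133, -0.0]
wrist_force: [0.7, -0.7, -0.8]
width: 0.391
grip_force: 49.9
```

>>> {"fn": "jog_arm", "kwargs": {
  "increments": [
    [[0.15,1,0,0,0,0,-1],[0.15,1,0,0,0,0,-1],[0.15,1,0,0,0,0,-1],[0.1,0.8,0,0,0,0,-1],[0.1,0.4,0,0,0,0,-1]]
  ]
}}

```text
time: 19.35
tool_pos: [0.4992, 0.2077, 0.1969]
tcp_rot: [0.199, -3.133, -0.001]
wrist_force: [-0.1, 0.0, -0.8]
width: 0.388
grip_force: 49.9
```

>>> {"fn": "jog_arm", "kwargs": {
  "increments": [
    [[0,0.1,0,0,0,0,-1],[0,0,0.3,0,0,0,-1],[0,0,0.3,0,0,0,-1],[0,0,0,0,0,0,-1],[0,0,0,0,0,0,-1]]
  ]
}}

```text
time: 19.77
tool_pos: [0.5005, 0.2067, 0.1786]
tcp_rot: [0.193, -3.132, 0.002]
wrist_force: [0.3, -0.0, -0.3]
width: 0.387
grip_force: 49.9
```

```bash
python3 go.py .502 .208 .1049 97
```

```text
units [-0.06  0.04  2.46] turn [-0.01 -0.03  0.01] yaw 97.1 pos [0.5005 0.2067 0.1786] t 19.77 w 0.387 q6 -1.35 F [ 0.3 -0.  -0.3]
```

>>> {"fn": "jog_arm", "kwargs": {
  "increments": [
    [[-0.05,0.02,0.7,0,0,0,-1],[0,0,0.8,0,0,0,-1],[0,0,0.5,0,0,0,-1],[0,0,0.2,0,0,0,-1],[0,0,0.06,0,0,0,-1]]
  ]
}}

```text
time: 20.18
tool_pos: [0.5019, 0.2078, 0.1109]
tcp_rot: [0.194, -3.133, 0.002]
wrist_force: [-0.6, -0.5, -0.8]
width: 0.385
grip_force: 49.9
```

>>> {"fn": "jog_arm", "kwargs": {
  "increments": [
    [[0,0,0.05,0,0,0,-1],[0,0,0.05,0,0,0,-1],[0,0,0.04,0,0,0,-1],[0,0,0.04,0,0,0,-1],[0,0,0,0,0,0,-1]]
  ]
}}

```text
time: 20.6
tool_pos: [0.503, 0.2091, 0.1076]
tcp_rot: [-0.196, 3.134, 0.0]
wrist_force: [0.6, -0.7, -0.8]
width: 0.378
grip_force: 49.9
```

>>> {"fn": "jog_arm", "kwargs": {
  "increments": [
    [[0,0,0.02,0,0,0,-1],[0,0,0.02,0,0,0,-1],[0,0,0.02,0,0,0,-1],[0,0,0,0,0,0,-1],[0,0,0,0,0,0,-1]]
  ]
}}

```text
time: 21.02
tool_pos: [0.5026, 0.209, 0.1052]
tcp_rot: [0.196, -3.135, 0.0]
wrist_force: [0.5, 0.3, -0.7]
width: 0.384
grip_force: 49.9
```

>>> {"fn": "jog_arm", "kwargs": {
  "increments": [
    [[0,0,0.02,0,0,0,-1],[0,0,0.02,0,0,0,-1],[0,0,0.02,0,0,0,-1],[0,0,0,0,0,0,-1],[0,0,0,0,0,0,-1]]
  ]
}}

```text
time: 21.43
tool_pos: [0.5028, 0.209, 0.1049]
tcp_rot: [0.196, -3.135, 0.0]
wrist_force: [-2.9, -1.3, 9.4]
width: 0.385
grip_force: 50.9
```

>>> {"fn": "jog_arm", "kwargs": {
  "increments": [
    [[0,0,0,0,0,0,-0.2],[0,0,0,0,0,0,-0.1],[0,0,0,0,0,0,0],[0,0,0,0,0,0,0.2],[0,0,0,0,0,0,0.4]]
  ]
}}

```text
time: 21.85
tool_pos: [0.5026, 0.2089, 0.1033]
tcp_rot: [0.196, -3.135, 0.0]
wrist_force: [-0.2, 1.5, 0.3]
width: 0.696
grip_force: 0.0
```

>>> {"fn": "jog_arm", "kwargs": {
  "increments": [
    [[0,0,-0.3,0,0,0,0.4],[0,0,-0.6,0,0,0,0.4],[0,0,-0.9,0,0,0,0.6],[0,0,-0.9,0,0,0,0.8],[0,0,-0.5,0,0,0,1]]
  ]
}}

```text
time: 22.27
tool_pos: [0.504, 0.2095, 0.2032]
tcp_rot: [-0.196, 3.131, 0.002]
wrist_force: [0.7, 0.3, 1.4]
width: 1.0
grip_force: 0.0
```

```bash
python3 -c "
from h import *
look('green',.066,'g3')"; python3 go.py .496 -.307 .2 94
```

```text
green 3789 [251.3 180.9] centre [501.1 208.9] [33.9 34. ] 8.8 z 0.0662
units [  2.46 -17.06   0.14] turn [0.02 0.08 0.53] yaw 97.2 pos [0.5054 0.21   0.2059] t 22.32 w 1.001 q6 -1.35 F [1.  0.9 1.1]
```

View pics/w_g3.png

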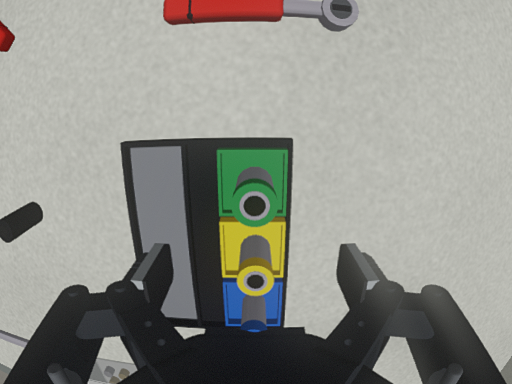

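All three sockets stand in their wells: green ring (254,205), yellow (255,281), blue (254,325). Next is the ratchet.

>>> {"fn": "jog_arm", "kwargs": {
  "increments": [
    [[0.07,-0.5,0,0,0,0.1,1],[0.14,-1,0,0,0,0.1,1],[0.14,-1,0,0,0,0.1,1],[0.14,-1,0,0,0,0.1,1],[0.14,-1,0,0,0,0.1,1]]
  ]
}}

```text
time: 22.73
tool_pos: [0.4972, 0.0717, 0.1996]
tcp_rot: [-0.114, 3.139, -0.0]
wrist_force: [0.4, -0.4, -0.2]
width: 1.001
grip_force: 0.0
```

>>> {"fn": "jog_arm", "kwargs": {
  "increments": [
    [[0.1,-1,0,0,0,0,1],[0.1,-1,0,0,0,0,1],[0.1,-1,0,0,0,0,1],[0.1,-1,0,0,0,0,1],[0.1,-1,0,0,0,0,1]]
  ]
}}

```text
time: 23.15
tool_pos: [0.493, -0.0794, 0.1996]
tcp_rot: [-0.114, 3.139, -0.0]
wrist_force: [0.8, 0.1, 0.3]
width: 0.999
grip_force: 0.0
```

>>> {"fn": "jog_arm", "kwargs": {
  "increments": [
    [[0.1,-1,0,0,0,0,1],[0.1,-1,0,0,0,0,1],[0.1,-1,0,0,0,0,1],[0.1,-1,0,0,0,0,1],[0.1,-1,0,0,0,0,1]]
  ]
}}

```text
time: 23.57
tool_pos: [0.4889, -0.2301, 0.1995]
tcp_rot: [-0.114, 3.14, 0.0]
wrist_force: [0.2, 0.2, 0.3]
width: 1.005
grip_force: 0.0
```

>>> {"fn": "jog_arm", "kwargs": {
  "increments": [
    [[0.1,-0.9,0,0,0,0,1],[0.1,-0.9,0,0,0,0,1],[0,-0.5,0,0,0,0,1],[0,0,0.3,0,0,0,1],[0,0,0,0,0,0,1]]
  ]
}}

```text
time: 23.98
tool_pos: [0.4875, -0.2976, 0.1887]
tcp_rot: [0.111, -3.138, -0.004]
wrist_force: [-1.5, 0.8, -1.1]
width: 0.997
grip_force: 0.0
```

>>> {"fn": "jog_arm", "kwargs": {
  "increments": [
    [[0,0,0,0,0,0,1],[0,0,0.3,0,0,0,1],[0,0,0.3,0,0,0,1],[0,0,0,0,0,0,1],[0,0,0,0,0,0,1]]
  ]
}}

```text
time: 24.4
tool_pos: [0.4877, -0.2966, 0.1711]
tcp_rot: [0.116, -3.137, -0.003]
wrist_force: [-0.1, 0.0, -0.0]
width: 0.999
grip_force: 0.0
```

```bash
python3 -c "
from h import *
look('red',.024,'r1')"; python3 go.py .496 -.307 .086 94
```

```text
red 2102 [454.8  48.8] centre [ 339.9 -131.6] [101.3  23.2] 54.3 z 0.0227
red 3674 [235.2 165.7] centre [ 461.6 -313. ] [101.8  22.6] 4.1 z 0.0227
units [-0.24 -0.35  2.86] turn [ 0.01 -0.01  0.03] yaw 94.2 pos [ 0.4882 -0.2971  0.1719] t 24.45 w 0.998 q6 -2.23 F [ 0.1 -0.1  0.8]
```

View pics/w_r1.png

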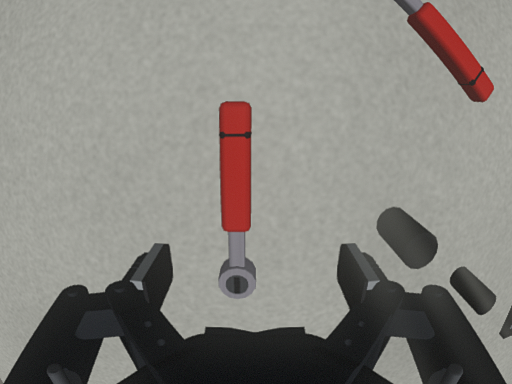

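The ratchet grip is at (235,166) with the head toward the gripper at (237,283), so it is centred as expected. The two black sockets at the right are well clear.

>>> {"fn": "jog_arm", "kwargs": {
  "increments": [
    [[-0.2,-0.46,0,0,0,0,1],[0,0,0.6,0,0,0,0.8],[0,0,0.9,0,0,0,0.6],[0,0,0.8,0,0,0,0.4],[0,0,0.3,0,0,0,0.2]]
  ]
}}

```text
time: 24.87
tool_pos: [0.4938, -0.3099, 0.0915]
tcp_rot: [0.114, -3.136, -0.004]
wrist_force: [0.3, 0.7, 0.2]
width: 0.607
grip_force: 0.0
```

>>> {"fn": "jog_arm", "kwargs": {
  "increments": [
    [[0,0,0.1,0,0,0,0.2],[0,0,0,0,0,0,0.2],[0,0,0,0,0,0,0.2],[0,0,0,0,0,0,0.2],[0,0,0,0,0,0,0.2]]
  ]
}}

```text
time: 25.28
tool_pos: [0.4964, -0.3119, 0.0932]
tcp_rot: [-0.114, 3.137, -0.003]
wrist_force: [-0.5, 0.1, -0.6]
width: 0.601
grip_force: 0.0
```

```bash
python3 go.py .495 -.310 .086 94
```

```text
units [0.04 0.07 0.24] turn [-0.02  0.02  0.03] yaw 94.2 pos [ 0.4964 -0.3119  0.0932] t 25.28 w 0.601 q6 -2.25 F [-0.5  0.1 -0.6]
```

>>> {"fn": "jog_arm", "kwargs": {
  "increments": [
    [[0,0.03,0.15,0,0,0,0.2],[0,0,0.12,0,0,0,0.2],[0,0,0,0,0,0,0.2],[0,0,0,0,0,0,0.2],[0,0,0,0,0,0,0]]
  ]
}}

```text
time: 25.7
tool_pos: [0.4951, -0.3102, 0.0832]
tcp_rot: [0.114, -3.139, -0.0]
wrist_force: [0.4, -0.4, 0.5]
width: 0.503
grip_force: 0.0
```

>>> {"fn": "jog_arm", "kwargs": {
  "increments": [
    [[0,0,0,0,0,0,-0.2],[0,0,0,0,0,0,-0.4],[0,0,0,0,0,0,-1],[0,0,0,0,0,0,-1],[0,0,0,0,0,0,-1]]
  ],
  "force": 70
}}

```text
time: 26.12
tool_pos: [0.4955, -0.3105, 0.0838]
tcp_rot: [-0.114, 3.139, -0.001]
wrist_force: [-0.8, -0.1, 3.3]
width: 0.263
grip_force: 70.1
```

>>> {"fn": "jog_arm", "kwargs": {
  "increments": [
    [[0,0,0,0,0,0,-1],[0,0,0,0,0,0,-1],[0,0,0,0,0,0,-1],[0,0,0,0,0,0,-1],[0,0,0,0,0,0,-1]]
  ]
}}

```text
time: 26.53
tool_pos: [0.4955, -0.3105, 0.0838]
tcp_rot: [-0.114, 3.139, -0.001]
wrist_force: [-1.3, 1.1, 4.7]
width: 0.259
grip_force: 70.3
```

```bash
python3 go.py .578 .1256 .2 97
```

```text
units [-3.8  14.3  -3.88] turn [-0.    0.   -0.47] yaw 94.2 pos [ 0.4955 -0.3105  0.0838] t 26.53 w 0.259 q6 -2.25 F [-1.3  1.1  4.7]
```

>>> {"fn": "jog_arm", "kwargs": {
  "increments": [
    [[0,0,-0.15,0,0,0,-1],[0,0,-0.4,0,0,0,-1],[0,0,-0.7,0,0,0,-1],[0,0,-0.7,0,0,0,-1],[0,0,-0.7,0,0,0,-1]]
  ]
}}

```text
time: 26.95
tool_pos: [0.4946, -0.3098, 0.1632]
tcp_rot: [0.114, -3.138, -0.002]
wrist_force: [0.7, -0.1, -2.7]
width: 0.26
grip_force: 69.3
```

>>> {"fn": "jog_arm", "kwargs": {
  "increments": [
    [[0,0,-0.7,0,0,0,-1],[0,0,-0.4,0,0,0,-1],[-0.1,0.3,0,0,0,0,-1],[-0.2,0.6,0,0,0,0,-1],[-0.25,0.9,0,0,0,0,-1]]
  ]
}}

```text
time: 27.37
tool_pos: [0.5074, -0.2554, 0.1951]
tcp_rot: [0.11, -3.139, 0.0]
wrist_force: [0.6, 0.3, -2.6]
width: 0.259
grip_force: 69.3
```

>>> {"fn": "jog_arm", "kwargs": {
  "increments": [
    [[-0.25,0.95,0,0,0,-0.1,-1],[-0.25,0.95,0,0,0,-0.1,-1],[-0.25,0.95,0,0,0,-0.1,-1],[-0.25,0.95,0,0,0,-0.1,-1],[-0.25,0.95,0,0,0,-0.1,-1]]
  ]
}}

```text
time: 27.78
tool_pos: [0.5308, -0.1076, 0.1941]
tcp_rot: [0.197, -3.133, -0.002]
wrist_force: [0.2, -0.6, -2.5]
width: 0.258
grip_force: 69.4
```

>>> {"fn": "jog_arm", "kwargs": {
  "increments": [
    [[-0.25,0.95,0,0,0,0,-1],[-0.25,0.95,0,0,0,0,-1],[-0.25,0.95,0,0,0,0,-1],[-0.25,0.95,0,0,0,0,-1],[-0.25,0.95,0,0,0,0,-1]]
  ]
}}

```text
time: 28.2
tool_pos: [0.5499, 0.0383, 0.1941]
tcp_rot: [0.196, -3.132, -0.001]
wrist_force: [0.6, 0.7, -2.6]
width: 0.26
grip_force: 69.4
```

>>> {"fn": "jog_arm", "kwargs": {
  "increments": [
    [[-0.2,0.9,0,0,0,0,-1],[-0.2,0.8,0,0,0,0,-1],[-0.1,0.6,0,0,0,0,-1],[0,0.3,0,0,0,0,-1],[0,0,0,0,0,0,-1]]
  ]
}}

```text
time: 28.62
tool_pos: [0.5551, 0.1174, 0.1944]
tcp_rot: [0.2, -3.132, -0.0]
wrist_force: [0.1, 0.0, -2.9]
width: 0.26
grip_force: 69.4
```

>>> {"fn": "jog_arm", "kwargs": {
  "increments": [
    [[0,0,0,0,0,0,-1],[0,0,0,0,0,0,-1],[0,0,0,0,0,0,-1],[0,0,0,0,0,0,-1],[0,0,0,0,0,0,-1]]
  ]
}}

```text
time: 29.03
tool_pos: [0.5565, 0.1145, 0.1959]
tcp_rot: [-0.194, 3.136, -0.0]
wrist_force: [0.3, -0.1, -2.5]
width: 0.257
grip_force: 69.4
```

```bash
python3 go.py .577 .125 .0878 97; python3 -c "
from h import *
s=read_state();im,d=viewer.read_camera('wrist');cv2.imwrite('pics/w_r2.png',im)
im,d=viewer.read_camera('scene');cv2.imwrite('pics/s_r2.png',cv2.resize(im[120:384,150:450],None,fx=2.5,fy=2.2))"
```

```text
units [-0.72  0.26  3.6 ] turn [-0.    0.    0.01] yaw 97.1 pos [0.5565 0.1145 0.1959] t 29.03 w 0.257 q6 -1.54 F [ 0.3 -0.1 -2.5]
```

View pics/w_r2.png

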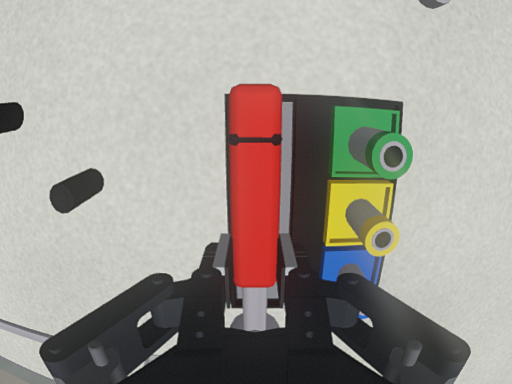

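View pics/s_r2.png

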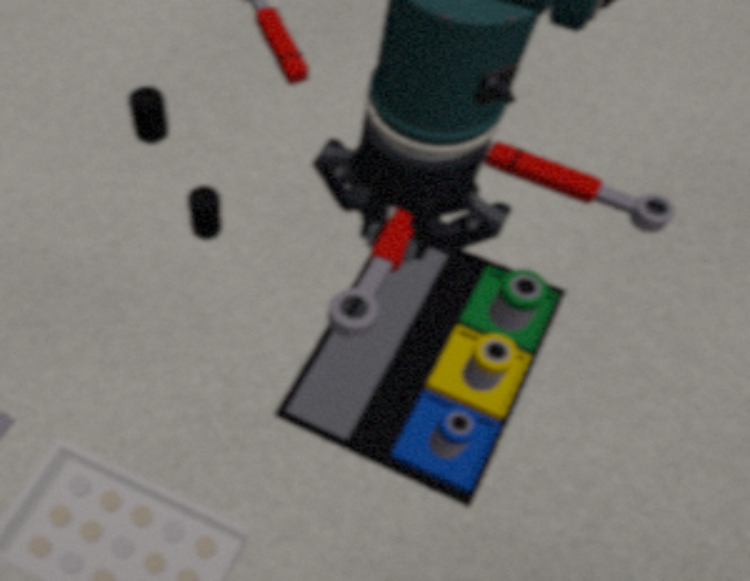

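The ratchet is held level and parallel to the grey bay, and must go 22 mm further along the bay and 8 mm sideways. The sockets are standing well.

>>> {"fn": "jog_arm", "kwargs": {
  "increments": [
    [[-0.37,0.13,0,0,0,0,-1],[-0.35,0.13,0.4,0,0,0,-1],[0,0,0.7,0,0,0,-1],[0,0,0.7,0,0,0,-1],[0,0,0.6,0,0,0,-1]]
  ]
}}

```text
time: 29.55
tool_pos: [0.5778, 0.1262, 0.123]
tcp_rot: [-0.196, 3.135, 0.0]
wrist_force: [-0.6, 0.1, -3.3]
width: 0.259
grip_force: 69.4
```

>>> {"fn": "jog_arm", "kwargs": {
  "increments": [
    [[0,0,0.5,0,0,0,-1],[0,0,0.3,0,0,0,-1],[0,0,0,0,0,0,-1],[0,0,0,0,0,0,-1],[0,0,0,0,0,0,-1]]
  ]
}}

```text
time: 29.97
tool_pos: [0.5781, 0.1261, 0.101]
tcp_rot: [-0.196, 3.133, 0.0]
wrist_force: [-0.1, 0.4, -3.3]
width: 0.258
grip_force: 69.3
```

```bash
python3 go.py .577 .125 .0878 97
```

```text
units [ 0.04 -0.03  0.44] turn [0.   0.02 0.03] yaw 97.2 pos [0.5781 0.1261 0.101 ] t 29.97 w 0.258 q6 -1.52 F [-0.1  0.4 -3.3]
```

>>> {"fn": "jog_arm", "kwargs": {
  "increments": [
    [[0,0,0.15,0,0,0,-1],[0,0,0.12,0,0,0,-1],[0,0,0.08,0,0,0,-1],[0,0,0,0,0,0,-1],[0,0,0,0,0,0,-1]]
  ]
}}

```text
time: 30.38
tool_pos: [0.5767, 0.1258, 0.0892]
tcp_rot: [0.196, -3.135, 0.0]
wrist_force: [-0.4, -0.7, -3.7]
width: 0.258
grip_force: 69.3
```

>>> {"fn": "jog_arm", "kwargs": {
  "increments": [
    [[0,0,0.02,0,0,0,-1],[0,0,0.02,0,0,0,-1],[0,0,0.02,0,0,0,-1],[0,0,0,0,0,0,-1],[0,0,0,0,0,0,-1]]
  ]
}}

```text
time: 30.8
tool_pos: [0.5771, 0.1259, 0.0878]
tcp_rot: [-0.196, 3.135, 0.0]
wrist_force: [-1.6, 0.2, -1.5]
width: 0.257
grip_force: 69.5
```

>>> {"fn": "jog_arm", "kwargs": {
  "increments": [
    [[0,0,0.02,0,0,0,-1],[0,0,0.01,0,0,0,-1],[0,0,0,0,0,0,-1],[0,0,0,0,0,0,-1],[0,0,0,0,0,0,-1]]
  ]
}}

```text
time: 31.22
tool_pos: [0.5771, 0.1259, 0.0878]
tcp_rot: [-0.196, 3.135, -0.0]
wrist_force: [-3.8, -0.5, 5.3]
width: 0.264
grip_force: 70.5
```

>>> {"fn": "jog_arm", "kwargs": {
  "increments": [
    [[0,0,0,0,0,0,-0.42],[0,0,0,0,0,0,-0.36],[0,0,0,0,0,0,-0.32],[0,0,-0.05,0,0,0,-0.25],[0,0,-0.1,0,0,0,-0.15]]
  ]
}}

```text
time: 31.63
tool_pos: [0.5767, 0.1258, 0.0909]
tcp_rot: [0.196, -3.135, 0.0]
wrist_force: [-0.6, -1.0, -0.1]
width: 0.426
grip_force: 0.0
```

>>> {"fn": "jog_arm", "kwargs": {
  "increments": [
    [[0,0,-0.1,0,0,0,0],[0,0,-0.2,0,0,0,0.2],[0,0,-0.5,0,0,0,0.4],[0,0,-0.9,0,0,0,0.4],[0,0,-0.9,0,0,0,0.4]]
  ]
}}

```text
time: 32.05
tool_pos: [0.576, 0.1257, 0.1693]
tcp_rot: [0.196, -3.133, 0.0]
wrist_force: [0.7, -0.5, -0.1]
width: 0.702
grip_force: 0.0
```

>>> {"fn": "jog_arm", "kwargs": {
  "increments": [
    [[0.3,0,-0.9,0,0,0,0.4],[0.8,0,-0.6,0,0,0,0.4],[0.9,0,0,0,0,0,0.4],[0.9,0,0,0,0,0,0.4],[0,0,0,0,0,0,0.4]]
  ]
}}

```text
time: 32.47
tool_pos: [0.486, 0.1145, 0.2141]
tcp_rot: [0.196, -3.132, 0.0]
wrist_force: [-1.1, 0.1, -1.0]
width: 0.696
grip_force: 0.0
```

Run:
```python
from h import *
look('red',.028,'end');look('green',.066,'end2')
f,d=viewer.read_camera('top');cv2.imwrite('pics/t_end.png',cv2.resize(f[20:320,100:420],(800,600))[:, :])
f2,d2=viewer.read_camera('scene');cv2.imwrite('pics/s_end.png',cv2.resize(f2[90:384,130:460],None,fx=2.0,fy=2.0))
o=np.load('pics/top0.npz')
for n,x,dd in(('old',o['im'],o['d']),('new',f,d)):
    k,l,s,ce=cv2.connectedComponentsWithStats(cv2.inRange(x,(0,0,0),(40,40,40)))
    print(n,[ce[i].round(1) for i in range(1,k) if 80<s[i,4]<200])
```

```text
red 1639 [48.2 32.9] centre [ 339.6 -129. ] [99.1 20.5] 54.3 z 0.0229
red 620 [283.   40.9] centre [350.  122.2] [21.1 22.6] 6.6 z 0.023
red 1869 [339.1  45. ] centre [343.7 173.6] [21.4 74.5] 6.9 z 0.023
red 2211 [254.7 240.1] centre [542.8 121.8] [100.8  22.7] 6.7 z 0.0267
green 1871 [333.2 209.3] centre [503.1 201.9] [32.9 19.6] 14.3 z 0.0662
old [array([263.1, 164.1]), array([309.4, 190.7])]
new [array([147.5, 166.6]), array([263.1, 164.2]), array([309.4, 190.8])]
```

View pics/s_end.png

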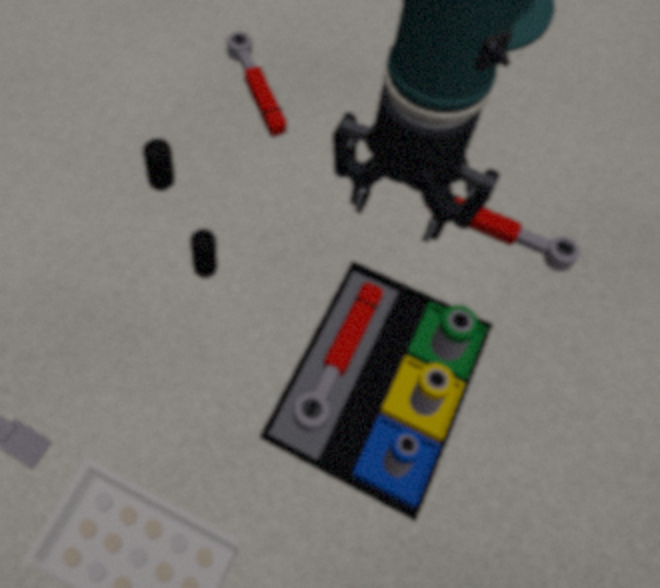

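View pics/w_end.png

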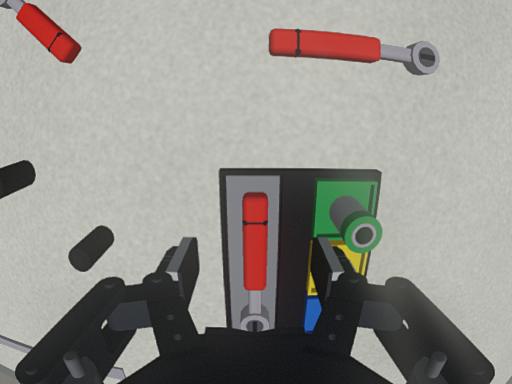

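The ratchet lies flat in the grey bay (red grip at (355,330) in the scene crop, top at z≈0.027). All three sockets stand upright in their matching wells, and the black sockets have not moved. The gripper is clear, so I'm handing in.

```bash
python3 -c "
from workcell import bot
print(bot.finish_job())"
```

```text
the job is handed in; nothing more can be done
None
```

The job is handed in: the blue, yellow and green sockets stand in their matching wells, the robot's-right ratchet lies flat in the long bay, and both black sockets are where they stood.

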